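# Clamp the seed jar in its viewing stand

### The arm

A 6-joint arm with a two-finger parallel gripper is mounted at the origin on the work surface. World frame = base frame: x ahead of the robot, y to its left, z up, the work surface at z = 0. Lengths are in m, angles in rad, forces in N, time in s.
With the tool pointing down it reaches from about 0.25 to 0.8 m from the base axis. Payload 8.5 kg.
Tool frame: the origin (TCP) lies on the centre line of the jaws, within the pads' length; the fingertips stand 17 mm ahead of it and the grasp point (between the pads) lies 2 mm behind it (env.nose_length is the distance from the TCP to the fingertips, in m); y points along the fingers, x is the direction in which the jaws open and shut, and the axes are right-handed (so a half turn about y gives the same grasp; the last joint's range is limited). The gripper opens to 85 mm and grips with 20 to 120 N. Pads are 22 mm wide; open, the fingers measure 114 mm over their backs; the gripper's body (76 mm by 85 mm) begins 54 mm behind the grasp point. The pads swing forward as they close: fully open they stand 13 mm farther back than shut.
Start: joints at [-1.262, 0.238, -0.013, 1.319, 0, 1.571], TCP at [0.16, -0.5, 0.248] pointing down, gripper open.
Joint ranges: [-2.66, 2.66], [-1.03, 1.9], [-1.14, 1.46], [-1.82, 2.27], [-1.45, 1.34], [-3.14, 3.14]. Speed limits (rad/s): [2.22, 2.22, 2.79, 3.14, 3.14, 3.14].

### API

Orientations are given as a unit quaternion [x, y, z, w].
In Python, from rig import telemetry, vision, env gives the robot as it stands.
- The arm moves only by the tool step_arm, never from a script. Its argument "moves" is a list of rows, each a list of 3 entries, a list of its own where there are three numbers: the finger opening in mm, from 0 to 85.4, then the shift along the world's x, y, z in mm, then the turn, a rotation vector about the world's x, y, z in rad. A call has 1 to 8 rows; each row is the pose to reach, as a shift and turn from the pose commanded when the call began; what a row does not reach only later rows make up. A row lasts 1/8 s, in which the tool goes at most 62.5 mm and 10.7 degrees, less where a joint would pass 70% of its speed; a pose out of reach is approached as far as the arm can. A call with a gripper value outside its range is refused whole. The fingers move at their own pace and stop on an object; "grip_force" is the grip in N (left out, the last holds). Time passes only in rows, so rows that repeat a pose let the fingers close. It gives the time, the measured TCP pose, the force and the opening at its end, in the units of the state.
- telemetry.get_state(): the state, without advancing time (a new reading comes with each control period).
- vision.grab_frame(name): name is "scene" or "top" or "wrist"; returns a dict with "frame" (420x560x3 uint8, red, green, blue), "z_map" (420x560 float32, m along the optical axis (not along the pixel's ray), 0 where there is no reading), "mtx" (3x3 intrinsics, pixels), "rvec" (rotation vector, rad) and "tvec" (3), from world to camera coordinates, as OpenCV has them. Camera axes: x right, y down, z forward; pixel columns grow to the right and rows downward; lengths in m; the calibration is good to about 2 mm. A picture is of the moment at which its call begins.
- env.close_job(): hands the job in, once; it reports no verdict.
The state is a dict: "time_s": time; "joints": joint angles; "qvel": joint speeds; "joint_torque": joint torques, N m; "tool_pos": TCP position; "tcp_rot": TCP orientation; "force": force on the tool from outside, world axes, zero at the start; "ft_torque": the same for the moment, N m; "width": finger opening in m.
Only numpy, scipy, OpenCV 4.12 (cv2) and the standard library are available. Lean on these libraries where they do the work, as an engineer would, in place of code of your own. Each camera call takes 0.05 s, during which the arm holds its last target.

### The job

Slide the stand's metal carriage so that its jaw pushes the seed jar along the back fence until the jar stands firmly against the end plate, with no play left between jaw, jar and plate. Then turn the carriage's clamp knob fully clockwise (seen from above) to lock it, and let go. Leave the jar upright and the other things on the bench alone.

Things in the scene. Friction and masses are not known exactly. Their poses are not given: they have to be found in the camera images.
- stand: Fixed wooden board 150 (x) by 420 (y) mm, 15 mm thick, origin under its centre, on the bench. Its +y is the sliding direction, to the end plate. Back fence (18 mm thick, top 60 mm above the bench) along y, inner face at x = +50 mm. End plate (15 mm thick, top 80 mm above the bench) across the +y end, inner face at y = +195 mm. Place and yaw vary.
- end_stop (a point): Point on the end plate's inner face where the jar should touch, 60 mm above the bench. Axes as the stand's.
- carriage (a joint): Position of the aluminium carriage along the stand's +y, m: 0 is farthest from the end plate, 0.165 the limit; 0.141 with the jar snug between jaw and end plate and touching the fence. Block 84 (x) by 90 (y) mm, top 58 mm above the bench. It carries the jaw and, at x = 0 and y = -100 mm of the stand plus this value, the knob. Slides with about 2 N of friction, locked once the knob is tight.
- jaw_face (a point): Centre of the jaw's face, 45 mm above the bench and 75 mm from the knob's axis towards the end plate. The jaw is an upright plate 80 mm wide and 12 mm thick, its top 69 mm above the bench. Its face is slanted by 15 degrees so that it urges the jar towards the fence. Axes as the stand's.
- clamp_knob (a joint): Angle of the black clamp knob, rad; grows clockwise seen from above. It starts loose (0 to 0.3) and has a stop at 1.4. From about 0.9 it begins to bite and gets stiffer (some 0.2 N m loose, up to about 0.4 N m at the stop); from 1.15 on the carriage is locked. It stays where it is left.
- knob_grip (a point): Centre of the black knob's upright grip bar, on the knob's axis, 97 mm above the bench. The bar is 60 mm long, 16 mm thick (grasp across this) and spans 76 to 110 mm above the bench, on a round disc of radius 23 mm. Its x axis runs along the bar, y across it, z up; it turns with the knob. At knob angle 0 the bar lies along the stand's x axis.
- jar_center (a point): Closed glass jar of seeds, steel cap, 80 mm in diameter, 110 mm high, about 0.4 kg, pushed along with a few N, standing upright on the board (15 mm above the bench) between the jaw and the end plate, close to the fence. The point is its centre, 70 mm above the bench. Against end plate and fence it stands at x = +10 mm, y = +155 mm of the stand.
- dropper_a: Amber dropper bottle, 44 mm in diameter, 124 mm high, loose bystander; origin at the centre of its underside.
- dropper_b: Second, equal dropper bottle, loose bystander; origin at the centre of its underside.
- potato: Potato, about 90 by 64 mm, lying on the bench, loose bystander; origin under its centre.
- beaker: Clear beaker, 80 mm in diameter, 95 mm high, loose bystander; origin at the centre of its underside.

How it is judged:
On the way, in this order (a step that is already met when the one before it is completed fails the run):
1. with the knob still loose, the jaw has pushed the jar against the end plate (y of jar_center in the frame of stand above 0.151 m and value of joint carriage above 0.1365 m and value of joint clamp_knob below 0.85 rad), for 0.1 s.
2. the knob is turned tight (value of joint clamp_knob above 1.15 rad), for 0.1 s.
At the end, for the whole second after the job is handed in: The jar stands upright (within 0.1 rad) against the end plate (gap under 4 mm) and within 10 mm of the fence, the carriage is up against it (reads over 0.1365, snug being 0.141), and the knob is tight (over 1.15 rad) (y of jar_center in the frame of stand between 0.151 and 0.159 m and x of jar_center in the frame of stand between 0 and 0.014 m and angle between jar_center's own z axis and vertical below 0.1 rad and value of joint carriage above 0.1365 m and value of joint clamp_knob above 1.15 rad); the robot touches nothing.
It fails at once if the jar is tipped (angle between jar_center's own z axis and vertical above 0.35 rad).
It fails at once if a bystander is moved by more than 30 mm (distance of any of dropper_a, dropper_b, potato, beaker from where it was at the start of the episode above 0.03 m).
It also fails if it takes over 38 s, if anything falls off the work surface, if the arm or the gripper's body presses on something with over 40 N, if the wrist force passes 120 N, or if a joint passes its speed limit or range.

## Working session

There is one attempt and no reset: what is moved stays moved. The work goes in short steps, Python scripts to look and compute and a tool call to move; the robot and the scene stay as the last step left them, time stands still between calls to the robot, and variables do not carry over. Pictures are saved under pics/ and viewed, and the job is handed in when it is done.

Besides the shell and the picture viewer there is one more tool, called after "Request:" as name([rows], argument=value, ...), one row to a line, values as JSON. step_arm: Moves the arm, as the interface text tells. Its arguments: {"type":"object","properties":{"moves":{"type":"array","items":{"type":"array"}},"grip_force":{"type":"number"}},"required":["moves"]}

```bash
ls; mkdir -p pics; python3 - <<'E'
from rig import telemetry, vision, env
import cv2, numpy as np
s=telemetry.get_state(); print({k:np.round(v,3) for k,v in s.items()}, env.nose_length)
for n in ("scene","top"):
    f=vision.grab_frame(n); np.savez(f"pics/{n}0.npz",**f)
    cv2.imwrite(f"pics/{n}0.png",f["frame"][:,:,::-1])
    R=cv2.Rodrigues(f["rvec"])[0]; print(n,(-R.T@f["tvec"]).round(3),R[2].round(2),f["mtx"][0,0])
E
```

```text
pics
{'time_s': np.float64(0.0), 'joints': array([-1.262,  0.239, -0.014,  1.319,  0.   ,  1.571]), 'qvel': array([ 0.   , -0.001, -0.002, -0.001,  0.001, -0.001]), 'joint_torque': array([-2.0000e-03, -5.3877e+01,  3.4644e+01,  1.8000e-02, -0.0000e+00,
       -0.0000e+00]), 'tool_pos': array([ 0.159, -0.5  ,  0.248]), 'tcp_rot': array([-0.571,  0.418, -0.417,  0.571]), 'force': array([0.393, 0.192, 0.271]), 'ft_torque': array([ 0.035, -0.038,  0.009]), 'width': np.float64(0.086)} 0.017
scene [0.965 0.443 1.09 ] [-0.39 -0.38 -0.84] 406.68814078648984
top [ 0.417 -0.008  1.409] [ 0.07 -0.   -1.  ] 437.49306453589054
```

View pics/scene0.png

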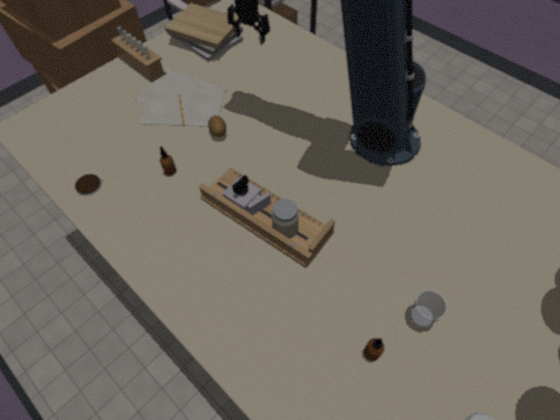

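View pics/top0.png

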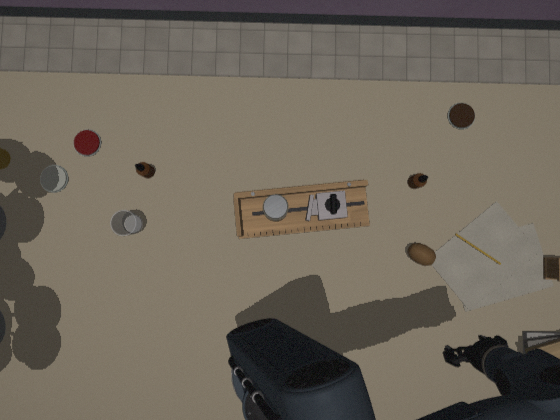

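The stand lies in the middle of the top view, with its end plate at (240,215) on the left (+y) and the fence along the upper side (+x). The jar's cap is at (275,207) and the knob at (333,205). Next I'll zoom in and measure.

```bash
cat > h.py <<'E'
import numpy as np, cv2
def load(n): return dict(np.load(f"pics/{n}.npz"))
def cam(f):
    R=cv2.Rodrigues(f["rvec"])[0]; return R,-R.T@f["tvec"].ravel()
def plane(f,uv,z):
    R,c=cam(f); uv=np.atleast_2d(uv).astype(float)
    d=np.c_[uv,np.ones(len(uv))]@np.linalg.inv(f["mtx"]).T@R
    return c+d*((z-c[2])/d[:,2])[:,None]
def cloud(f):
    R,c=cam(f); h,w=f["z_map"].shape; v,u=np.mgrid[:h,:w]
    p=np.stack([u,v,np.ones_like(u)],-1)@np.linalg.inv(f["mtx"]).T*f["z_map"][...,None]
    return (p-f["tvec"].ravel())@R
def tri(f1,uv1,f2,uv2):
    P=[f["mtx"]@np.c_[cv2.Rodrigues(f["rvec"])[0],f["tvec"].ravel()] for f in (f1,f2)]
    X=cv2.triangulatePoints(P[0],P[1],np.float64(uv1).reshape(2,1),np.float64(uv2).reshape(2,1)); return (X[:3]/X[3]).ravel()
E
python3 - <<'E'
from h import *
for n,(u0,u1,v0,v1) in dict(top0=(225,380,170,250),scene0=(190,345,160,265)).items():
    f=load(n); c=f["frame"][v0:v1,u0:u1,::-1]
    cv2.imwrite(f"pics/{n}_z.png",cv2.resize(cv2.convertScaleAbs(c,alpha=1.3),None,fx=5,fy=5,interpolation=cv2.INTER_CUBIC))
f=load("top0");p=cloud(f)
for uv in [(333,205),(345,200),(275,207),(290,190),(240,215),(300,230)]: print(uv,p[uv[1],uv[0]].round(3))
E
```

```text
(333, 205) [ 0.525 -0.171  0.108]
(345, 200) [ 0.546 -0.215  0.056]
(275, 207) [0.513 0.001 0.126]
(290, 190) [ 0.572 -0.043  0.061]
(240, 215) [0.492 0.11  0.046]
(300, 230) [ 0.45  -0.079  0.016]
```

View pics/top0_z.png

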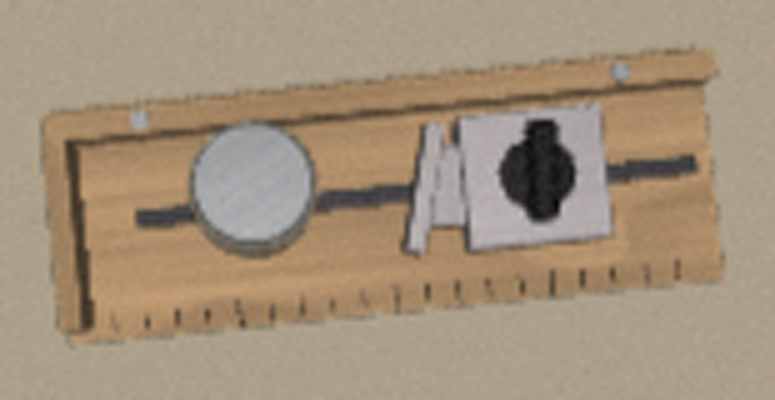

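View pics/scene0_z.png

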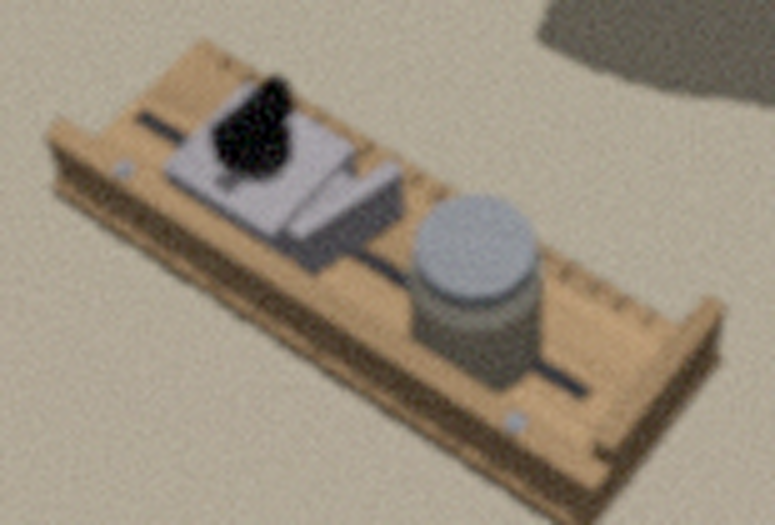

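```bash
python3 - <<'E'
from h import *
from scipy.spatial.transform import Rotation as Ro
from rig import telemetry
s=telemetry.get_state(); print("tool axes cols\n",Ro.from_quat(s["tcp_rot"]).as_matrix().round(3))
T=load("top0");S=load("scene0");P=cloud(T)
def masks(f,roi):
    h=cv2.cvtColor(f["frame"],cv2.COLOR_RGB2HSV); m=np.zeros(h.shape[:2],bool);u0,u1,v0,v1=roi;m[v0:v1,u0:u1]=1
    return h,m
hT,mT=masks(T,(225,380,170,250)); hS,mS=masks(S,(190,345,160,265))
# fence yaw by depth: z 0.05..0.07, wood
w=mT&(hT[...,1]>60)&(P[...,2]>.052)&(P[...,2]<.068)
q=P[w]; q=q[q[:,0]>.545]; 
n,lab,st,_=cv2.connectedComponentsWithStats(w.astype(np.uint8)); print(st[1:][st[1:,4]>20])
l=cv2.fitLine(q[:,:2].astype(np.float32),cv2.DIST_HUBER,0,.01,.01).ravel(); print("fence",len(q),l,q[:,2].mean(), "yaw",np.degrees(np.arctan2(-l[0],l[1])))
t=(q[:,:2]-l[2:])@[-l[1],l[0]];print("width pct",np.percentile(t,[2,98]),np.percentile(q[:,1],[1,99]))
# whole stand footprint: board rect
w=mT&(P[...,2]>.008); n,lab,st,_=cv2.connectedComponentsWithStats(w.astype(np.uint8)); k=1+st[1:,4].argmax()
q=P[lab==k]; r=cv2.minAreaRect(q[:,:2].astype(np.float32)); print("stand rect",r)
# knob
for nm,f,h,m in(("T",T,hT,mT),("S",S,hS,mS)):
    P_=cloud(f); b=m&(h[...,2]<45)&(P_[...,2]>.085)
    v,u=np.nonzero(b); q=P_[b]; print(nm,len(q),"px",u.mean(),v.mean(),"z",np.percentile(q[:,2],[5,50,95]),"xy",q.mean(0))
    b=b&(P_[...,2]>.1); q=P_[b]; r=cv2.minAreaRect(q[:,:2].astype(np.float32)); print("  bar",r, np.median(q[:,2]))
    v,u=np.nonzero(b); uv=np.array([u.mean(),v.mean()]); print("  uv",uv,plane(f,uv,.110)); 
    if nm=="T": a=uv
print("tri",tri(T,a,S,uv))
w=mT&(P[...,2]>.115)&(hT[...,1]<60); q=P[w];print("cap",cv2.minEnclosingCircle(q[:,:2].astype(np.float32)),np.median(q[:,2]))
E
```

```text
tool axes cols
 [[ 0.304 -0.     0.953]
 [-0.953  0.001  0.304]
 [-0.001 -1.     0.   ]]
[[233 180 135  19 758]]
fence 758 [ 0.12081821 -0.99267465  0.5764712  -0.07821215] 0.05964260998224578 yaw -173.06065
width pct [-0.0086639   0.00882453] [-0.27956508  0.12643335]
stand rect ((0.5103565454483032, -0.08411015570163727), (0.16562683880329132, 0.4202445447444916), 7.087564468383789)
T 120 px 333.2 203.49166666666667 z [0.09259911 0.10934375 0.11514779] xy [ 0.52757514 -0.16913763  0.13002527]
  bar ((0.47139671444892883, -0.10630342364311218), (0.048704296350479126, 0.2196546494960785), 41.1900749206543) 0.10960687147812115
  uv [333.39823009 203.71681416] [[ 0.52847136 -0.1722977   0.11      ]]
S 126 px 240.0079365079365 183.96825396825398 z [0.08676534 0.1040995  0.11136505] xy [ 0.53889403 -0.16882934  0.10184892]
  bar ((0.5378463268280029, -0.17076803743839264), (0.05309617146849632, 0.01384772639721632), 3.932635545730591) 0.1076645985640888
  uv [239.5125 182.75  ] [[ 0.54038509 -0.16821664  0.11      ]]
tri [ 0.53157822 -0.17613541  0.09369959]
cap ((0.5048764944076538, -0.07376156747341156), 0.10977258533239365) 0.1251057646340193
```

Request:
step_arm([
  [85, [60, 55, 0], [0, 0, 0]],
  [85, [115, 100, 0], [0, 0, 0]],
  [85, [170, 145, 0], [0, 0, 0]],
  [85, [220, 190, 0], [0, 0, 0]],
  [85, [270, 235, 0], [0, 0, 0]],
  [85, [320, 280, 0], [0, 0, 0]],
  [85, [340, 305, 0], [0, 0, 0]],
  [85, [340, 305, 0], [0, 0, 0]],
])

```text
time_s: 1.1
tool_pos: [0.5014, -0.1925, 0.2477]
tcp_rot: [-0.572, 0.416, -0.416, 0.572]
force: [-0.2, -0.8, 0.0]
width: 0.0851
```

```bash
python3 - <<'E'
from h import *
from rig import telemetry, vision
s=telemetry.get_state(); print(s["time_s"],s["joints"].round(3),s["tool_pos"].round(4))
f=vision.grab_frame("wrist"); np.savez("pics/w1.npz",**f); cv2.imwrite("pics/w1.png",f["frame"][:,:,::-1])
R,c=cam(f);print(c.round(3),R[2].round(2))
E
```

```text
1.1 [-0.367  0.26   0.014  1.326  0.     2.462] [ 0.5014 -0.1925  0.2477]
[ 0.574 -0.169  0.372] [-0.28 -0.09 -0.95]
```

View pics/w1.png

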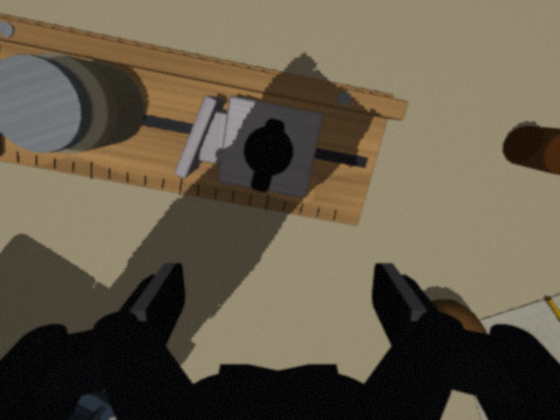

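Wrist view: the knob's disc is at (268,150) and its bar runs from (273,125) to (261,185). The jar is at the left and dropper_a at the right edge. The potato is partly hidden behind the right finger at (450,315).

```bash
python3 - <<'E'
from h import *
f=load("w1");T=load("top0");P=cloud(f)
h=cv2.cvtColor(f["frame"],cv2.COLOR_RGB2HSV); m=np.zeros(h.shape[:2],bool); m[100:205,225:315]=1
b=m&(h[...,2]<50); v,u=np.nonzero(b); print(np.percentile(P[b][:,2],[2,20,50,80,98]).round(4))
for lo,hi in((.104,.116),):
    bb=b&(P[...,2]>lo)&(P[...,2]<hi); bb=cv2.morphologyEx(bb.astype(np.uint8),cv2.MORPH_OPEN,np.ones((3,3)))>0
    v,u=np.nonzero(bb); q=plane(f,np.c_[u,v],.11)[:,:2]; r=cv2.minAreaRect(q.astype(np.float32)); l=cv2.fitLine(q.astype(np.float32),cv2.DIST_L2,0,.01,.01).ravel()
    print("bar",len(q),r,"line yaw",np.degrees(np.arctan(l[1]/l[0])),l[2:],np.median(P[bb][:,2]))
    uv=[u.mean(),v.mean()]; print("uv",uv,"tri",tri(T,[333.4,203.7],f,uv))
# fence line, from wrist
w=(h[...,1]>70)&(P[...,2]>.052)&(P[...,2]<.068)&(P[...,0]>.54)
w[250:]=0
q=P[w][:,:2].astype(np.float32); l=cv2.fitLine(q,cv2.DIST_HUBER,0,.01,.01).ravel(); print("fence yaw",np.degrees(np.arctan(-l[0]/l[1])),l[2:],len(q),P[w][:,2].mean())
print("fence end y",np.percentile(q[:,1],1), cv2.minAreaRect(q))
w=(P[...,2]>.118)&(P[...,2]<.135); w[:, 150:]=0;w[200:]=0
q=P[w]; print("cap",cv2.minEnclosingCircle(q[:,:2].astype(np.float32)),q[:,2].mean())
T=load("top0");P=cloud(T);w=np.zeros((420,560),bool);w[185:230,255:295]=1;w&=(P[...,2]>.118)&(P[...,2]<.135);q=P[w];print("capT",cv2.minEnclosingCircle(q[:,:2].astype(np.float32)))
E
```

```text
[0.0149 0.0747 0.1064 0.109  0.1103]
bar 1372 ((0.5322545170783997, -0.17268773913383484), (0.05882753059267998, 0.015691004693508148), 3.2121164798736572) line yaw 3.1080742 [ 0.5330534  -0.17265484] 0.10868258684579891
uv [np.float64(267.7033527696793), np.float64(155.59475218658892)] tri [ 0.53024492 -0.17391235  0.09287086]
fence yaw 6.3974667 [ 0.5835324  -0.12152205] 9430 0.05917496475890779
fence end y -0.43640903 ((0.5733065605163574, -0.18391311168670654), (0.05769509822130203, 0.5299332737922668), 7.337911605834961)
cap ((0.5172293186187744, 0.0012303264811635017), 0.03536376729607582) 0.12395510539220408
capT ((0.5153926610946655, 0.0018325431738048792), 0.03499768301844597)
```

Request:
step_arm([
  [60, [10, 5, 0], [0, 0, 0.18]],
  [60, [20, 10, 0], [0, 0, 0.36]],
  [60, [30, 19, 0], [0, 0, 0.54]],
  [60, [30, 19, 0], [0, 0, 0.72]],
  [60, [30, 19, 0], [0, 0, 0.9]],
  [60, [30, 19, 0], [0, 0, 1.08]],
  [60, [30, 19, 0], [0, 0, 1.26]],
  [60, [30, 19, 0], [0, 0, 1.44]],
])

```text
time_s: 2.15
tool_pos: [0.5286, -0.1771, 0.2481]
tcp_rot: [0.704, 0.064, -0.065, -0.704]
force: [0.6, 0.5, 0.3]
width: 0.06
```

Request:
step_arm([
  [60, [0, 0, -20], [0, 0, 0.18]],
  [60, [0, 0, -40], [0, 0, 0.36]],
  [60, [0, 0, -60], [0, 0, 0.54]],
  [60, [0, 0, -80], [0, 0, 0.72]],
  [60, [0, 0, -80], [0, 0, 0.9]],
  [60, [0, 0, -80], [0, 0, 1.08]],
  [60, [0, 0, -80], [0, 0, 1.26]],
  [60, [0, 0, -80], [0, 0, 1.44]],
])

```text
time_s: 3.15
tool_pos: [0.5286, -0.1772, 0.1681]
tcp_rot: [-0.487, -0.513, 0.513, 0.487]
force: [-0.1, 0.6, 0.6]
width: 0.06
```

```bash
python3 - <<'E'
from h import *
from rig import telemetry, vision
from scipy.spatial.transform import Rotation as Ro
f=vision.grab_frame("wrist"); np.savez("pics/w2.npz",**f); cv2.imwrite("pics/w2.png",f["frame"][:,:,::-1])
s=telemetry.get_state(); print(s["time_s"],s["joints"].round(3),s["tool_pos"].round(4),s["width"]);M=Ro.from_quat(s["tcp_rot"]).as_matrix();print(M[:,0],M[:,1],np.degrees(np.arctan2(M[1,0],M[0,0])))
P=cloud(f);h=cv2.cvtColor(f["frame"],cv2.COLOR_RGB2HSV)
b=(h[...,2]<50)&(P[...,2]>.103)&(P[...,2]<.117)&(abs(P[...,0]-.53)<.045)&(abs(P[...,1]+.173)<.03)
b=cv2.morphologyEx(b.astype(np.uint8),cv2.MORPH_OPEN,np.ones((3,3)))>0
v,u=np.nonzero(b);q=plane(f,np.c_[u,v],.11)[:,:2].astype(np.float32);print(len(q),cv2.minAreaRect(q),np.median(P[b][:,2]));l=cv2.fitLine(q,cv2.DIST_L2,0,.01,.01).ravel();print(np.degrees(np.arctan(l[1]/l[0])))
E
```

```text
3.2 [-0.323  0.331 -0.091  1.149 -0.    -0.384] [ 0.5286 -0.1772  0.1681] 0.059986432353192454
[-6.05413919e-02  9.98165678e-01 -1.40368031e-04] [-7.39567109e-04 -1.85482647e-04 -9.99999709e-01] 93.47088876836911
2245 ((0.529309868812561, -0.17210550606250763), (0.05828503891825676, 0.015556581318378448), 3.1132068634033203) 0.10865846900046391
3.1371946
```

View pics/w2.png

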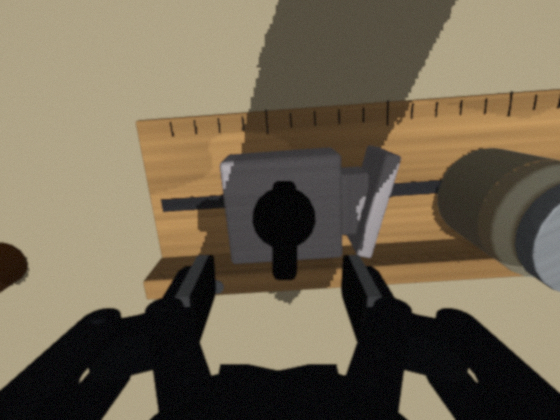

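The bar is at (285,232) in the wrist view, centred between the fingers. The two opposite wrist views agree within 3 mm: mean centre (0.531, -0.172), yaw 3.1°, bar top at 0.109. Next: descend and grasp.

Request:
step_arm([
  [60, [2, 5, -35], [0, 0, 0]],
  [60, [2, 5, -60], [0, 0, 0]],
  [60, [2, 5, -70], [0, 0, 0]],
  [60, [2, 5, -70], [0, 0, 0]],
  [10, [2, 5, -70], [0, 0, 0]],
  [10, [2, 5, -70], [0, 0, 0]],
  [10, [2, 5, -70], [0, 0, 0]],
  [10, [2, 5, -70], [0, 0, 0]],
], grip_force=50)

```text
time_s: 4.2
tool_pos: [0.532, -0.1714, 0.0992]
tcp_rot: [0.489, 0.512, -0.512, -0.487]
force: [-1.2, -1.0, 6.2]
width: 0.0151
```

Request:
step_arm([
  [10, [-0.5, 4, 0], [0, 0, 0]],
  [10, [-1.2, 10, 0], [0, 0, 0]],
  [10, [-2.2, 18, 0], [0, 0, 0]],
  [10, [-3.2, 26, 0], [0, 0, 0]],
  [10, [-4.2, 34, 0], [0, 0, 0]],
  [10, [-5.1, 42, 0], [0, 0, 0]],
  [10, [-6.1, 50, 0], [0, 0, 0]],
  [10, [-6.8, 56, 0], [0, 0, 0]],
])

```text
time_s: 5.2
tool_pos: [0.5251, -0.1154, 0.0992]
tcp_rot: [-0.489, -0.512, 0.512, 0.487]
force: [-1.3, -2.7, 6.7]
width: 0.0152
```

```bash
python3 - <<'E'
from h import *
from rig import telemetry, vision
f=vision.grab_frame("top"); np.savez("pics/t3.npz",**f)
cv2.imwrite("pics/t3.png",cv2.resize(cv2.convertScaleAbs(f["frame"][170:250,225:380,::-1],alpha=1.3),None,fx=5,fy=5))
f=vision.grab_frame("scene")
cv2.imwrite("pics/s3.png",cv2.resize(cv2.convertScaleAbs(f["frame"][150:265,190:345,::-1],alpha=1.3),None,fx=5,fy=5))
s=telemetry.get_state(); print(s["time_s"],s["tool_pos"].round(4),s["force"].round(2),s["ft_torque"].round(2),s["width"])
E
```

```text
5.3 [ 0.525  -0.1147  0.0992] [-1.17  1.01  7.1 ] [0.27 0.33 0.07] 0.014999759604936741
```

View pics/s3.png

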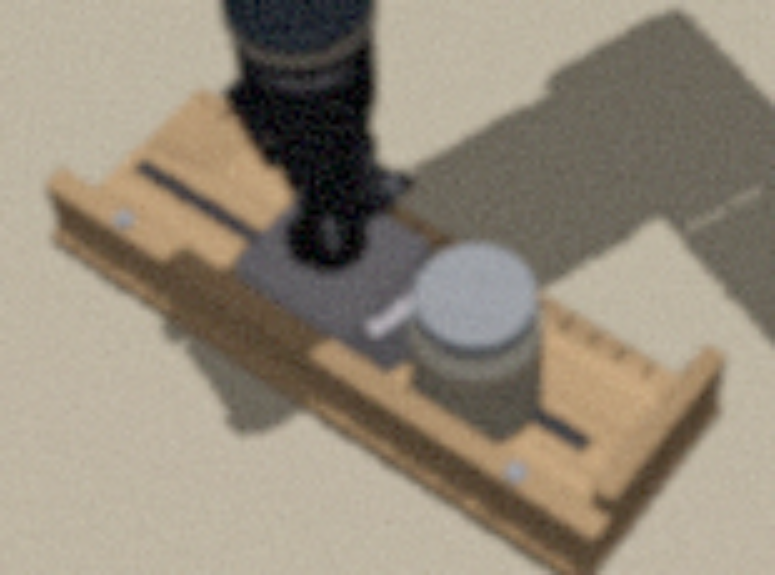

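The carriage follows: the jaw at (390,310) is now just behind the jar at (475,300), and the side force is small. Next: push on more slowly.

Request:
step_arm([
  [10, [-0.6, 5, 0], [0, 0, 0]],
  [10, [-1.3, 11, 0], [0, 0, 0]],
  [10, [-2.1, 17, 0], [0, 0, 0]],
  [10, [-2.9, 24, 0], [0, 0, 0]],
  [10, [-3.8, 31, 0], [0, 0, 0]],
  [10, [-4.6, 38, 0], [0, 0, 0]],
  [10, [-5.5, 45, 0], [0, 0, 0]],
  [10, [-6.2, 51, 0], [0, 0, 0]],
])

```text
time_s: 6.3
tool_pos: [0.5188, -0.0645, 0.0992]
tcp_rot: [-0.489, -0.511, 0.512, 0.487]
force: [-2.2, -3.7, 7.4]
width: 0.0153
```

```bash
python3 - <<'E'
from h import *
from rig import telemetry, vision
f=vision.grab_frame("scene")
cv2.imwrite("pics/s4.png",cv2.resize(cv2.convertScaleAbs(f["frame"][150:265,190:345,::-1],alpha=1.3),None,fx=5,fy=5))
s=telemetry.get_state(); print(s["time_s"],s["tool_pos"].round(4),s["force"].round(2),s["ft_torque"].round(2),s["width"])
E
```

```text
6.35 [ 0.5187 -0.0639  0.0992] [-2.   -0.81  6.09] [-0.29  0.47  0.12] 0.015018972806602042
```

View pics/s4.png

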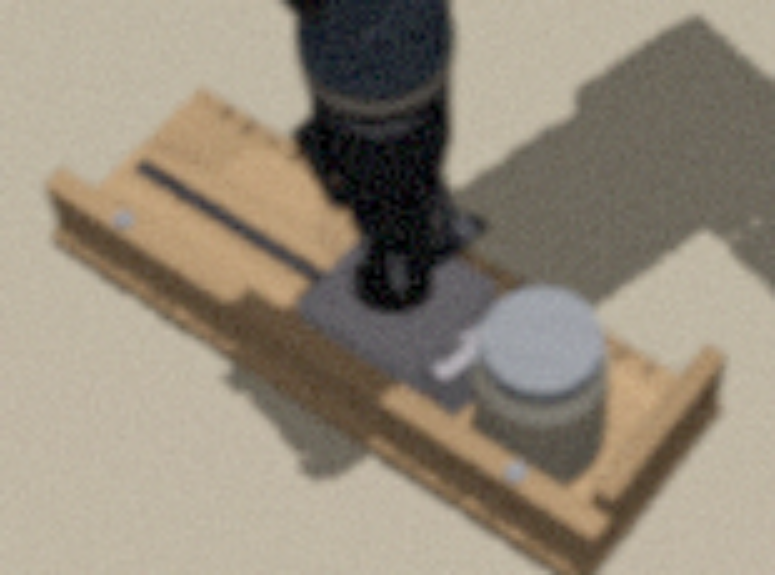

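The jar moves upright with the jaw, and its cap at (545,340) is near the end plate. About 22 mm should remain, so I'll approach and then feel for contact.

Request:
step_arm([
  [10, [-0.4, 4, 0], [0, 0, 0]],
  [10, [-1.0, 8, 0], [0, 0, 0]],
  [10, [-1.5, 12, 0], [0, 0, 0]],
  [10, [-1.8, 15, 0], [0, 0, 0]],
  [10, [-2.1, 17, 0], [0, 0, 0]],
  [10, [-2.2, 18, 0], [0, 0, 0]],
  [10, [-2.3, 19, 0], [0, 0, 0]],
])

```text
time_s: 7.22
tool_pos: [0.5165, -0.0457, 0.0992]
tcp_rot: [-0.489, -0.511, 0.512, 0.487]
force: [-2.8, -3.2, 8.2]
width: 0.0153
```

Request:
step_arm([
  [10, [-0.1, 1, 0], [0, 0, 0]],
  [10, [-0.2, 2, 0], [0, 0, 0]],
  [10, [-0.3, 3, 0], [0, 0, 0]],
])

```text
time_s: 7.6
tool_pos: [0.5161, -0.0427, 0.0992]
tcp_rot: [-0.489, -0.511, 0.512, 0.487]
force: [-2.5, -3.4, 8.6]
width: 0.0151
```

Request:
step_arm([
  [10, [-0.1, 1, 0], [0, 0, 0]],
  [10, [-0.2, 2, 0], [0, 0, 0]],
])

```text
time_s: 7.85
tool_pos: [0.516, -0.0417, 0.0992]
tcp_rot: [-0.49, -0.511, 0.512, 0.487]
force: [-1.9, -12.3, 6.9]
width: 0.0151
```

The force has jumped to 12 N after 130.6 mm of travel, where 131 mm was expected. I'll push 1 mm more and look.

Request:
step_arm([
  [10, [-0.1, 1, 0], [0, 0, 0]],
  [10, [-0.1, 1, 0], [0, 0, 0]],
])

```text
time_s: 8.1
tool_pos: [0.516, -0.0415, 0.0992]
tcp_rot: [-0.49, -0.51, 0.512, 0.487]
force: [-2.0, -13.5, 5.8]
width: 0.0151
```

```bash
python3 - <<'E'
from h import *
from rig import telemetry, vision
f=vision.grab_frame("scene")
cv2.imwrite("pics/s5.png",cv2.resize(cv2.convertScaleAbs(f["frame"][150:265,190:345,::-1],alpha=1.3),None,fx=5,fy=5))
T=vision.grab_frame("top");P=cloud(T);w=np.zeros((420,560),bool);w[185:230,230:295]=1
h=cv2.cvtColor(T["frame"],cv2.COLOR_RGB2HSV)
w&=(P[...,2]>.118)&(P[...,2]<.135);q=P[w];c,r=cv2.minEnclosingCircle(q[:,:2].astype(np.float32));d=np.array(c)-[.518,-.083]
print(len(q),c,r,"stand xy",d@[.9927,.1208],d@[-.1208,.9927])
s=telemetry.get_state(); print(s["time_s"],s["tool_pos"].round(4),s["force"].round(2),s["ft_torque"].round(2),s["joints"].round(2))
E
```

```text
430 (0.5088916420936584, 0.07196937501430511) 0.03472900390625 stand xy 0.009678433608102785 0.1549383882117868
8.2 [ 0.516  -0.0415  0.0992] [ -2.07 -13.22   6.18] [-2.75  0.46  0.2 ] [-0.08  0.32 -0.3   0.95 -0.01 -0.12]
```

View pics/s5.png

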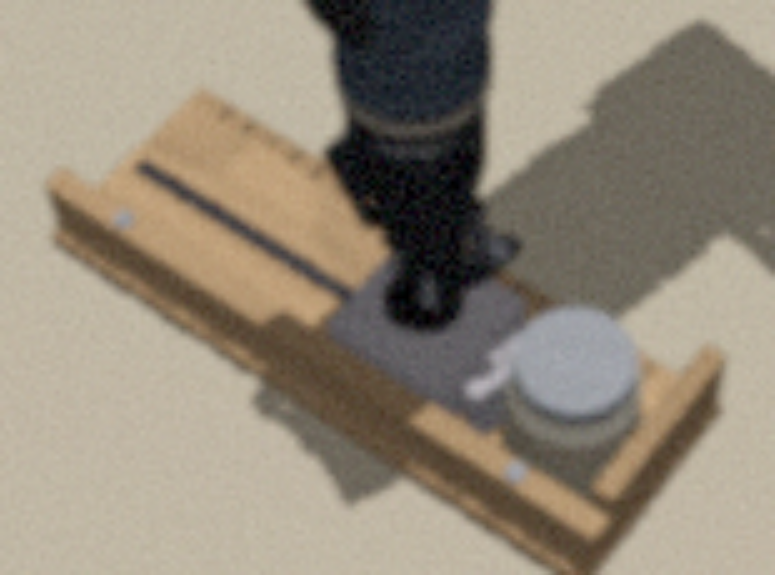

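The jar's cap is at stand (9.7, 154.9) mm against an ideal (10, 155), so it is snug and upright. Next: turn the knob clockwise by about 1.33 rad while keeping the push.

Request:
step_arm([
  [10, [0, 0.5, 0], [0, 0, -0.1]],
  [10, [0, 0.5, 0], [0, 0, -0.25]],
  [10, [0, 0.5, 0], [0, 0, -0.4]],
  [10, [0, 0.5, 0], [0, 0, -0.55]],
  [10, [0, 0.5, 0], [0, 0, -0.7]],
  [10, [0, 0.5, 0], [0, 0, -0.8]],
  [10, [0, 0.5, 0], [0, 0, -0.9]],
  [10, [0, 0.5, 0], [0, 0, -0.9]],
], grip_force=90)

```text
time_s: 9.2
tool_pos: [0.5157, -0.0421, 0.0993]
tcp_rot: [0.665, 0.246, -0.248, -0.66]
force: [-3.1, -18.7, 9.1]
width: 0.0147
```

Request:
step_arm([
  [10, [0, 0, 0], [0, 0, -0.1]],
  [10, [0, 0, 0], [0, 0, -0.2]],
  [10, [0, 0, 0], [0, 0, -0.3]],
  [10, [0, 0, 0], [0, 0, -0.38]],
  [10, [0, 0, 0], [0, 0, -0.43]],
  [10, [0, 0, 0], [0, 0, -0.43]],
])

```text
time_s: 9.95
tool_pos: [0.5155, -0.0422, 0.0993]
tcp_rot: [0.703, 0.1, -0.101, -0.697]
force: [-5.0, -20.1, 10.5]
width: 0.0146
```

```bash
python3 - <<'E'
from rig import telemetry
import numpy as np
from scipy.spatial.transform import Rotation as Ro
s=telemetry.get_state(); M=Ro.from_quat(s["tcp_rot"]).as_matrix();print(s["time_s"],s["tool_pos"].round(4),s["force"].round(2),s["ft_torque"].round(2),s["joints"].round(2),s["width"],np.degrees(np.arctan2(M[1,0],M[0,0])))
E
```

```text
9.95 [ 0.5155 -0.0422  0.0993] [ -4.98 -20.14  10.45] [-3.97  1.05  0.16] [-0.08  0.32 -0.3   0.95 -0.01  1.21] 0.014597600158480014 16.33080621753551
```

Request:
step_arm([
  [10, [0, 0, 0], [0, 0, -0.04]],
  [10, [0, 0, 0], [0, 0, -0.07]],
  [10, [0, 0, 0], [0, 0, -0.07]],
])

```text
time_s: 10.32
tool_pos: [0.5155, -0.0422, 0.0994]
tcp_rot: [0.706, 0.077, -0.077, -0.7]
force: [-5.3, -21.0, 11.4]
width: 0.0146
```

```bash
python3 - <<'E'
from rig import telemetry
import numpy as np
from scipy.spatial.transform import Rotation as Ro
s=telemetry.get_state(); M=Ro.from_quat(s["tcp_rot"]).as_matrix();print(s["time_s"],s["tool_pos"].round(4),s["force"].round(2),s["ft_torque"].round(2),s["joint_torque"].round(2),s["width"],np.degrees(np.arctan2(M[1,0],M[0,0])))
E
```

```text
10.325 [ 0.5155 -0.0422  0.0994] [ -5.27 -21.04  11.37] [-4.24  1.13  2.19] [  8.93 -50.5   28.63  -1.55   6.29   2.4 ] 0.014597196497543404 12.49891909789594
```

The wrist moment has jumped to 2.2 N m, so the knob is at its stop. Next: ease the twist, open and rise.

Request:
step_arm([
  [10, [0, -0.5, 0], [0, 0, 0.04]],
  [10, [0, -1, 0], [0, 0, 0.05]],
  [50, [0, -1, 0], [0, 0, 0.05]],
  [50, [0, -1, 0], [0, 0, 0.05]],
  [50, [0, -1, 0], [0, 0, 0.05]],
  [50, [0, -1, 20], [0, 0, 0.05]],
  [50, [0, -1, 60], [0, 0, 0.05]],
  [50, [0, -1, 110], [0, 0, 0.05]],
])

```text
time_s: 11.32
tool_pos: [0.515, -0.0393, 0.2087]
tcp_rot: [-0.701, -0.094, 0.095, 0.701]
force: [1.4, -0.4, 1.0]
width: 0.0503
```

Request:
step_arm([
  [50, [-50, -20, 20], [0, 0, 0]],
  [50, [-100, -50, 40], [0, 0, 0]],
  [50, [-150, -80, 40], [0, 0, 0]],
  [50, [-150, -80, 40], [0, 0, 0]],
])

```text
time_s: 11.82
tool_pos: [0.3629, -0.1205, 0.2488]
tcp_rot: [0.701, 0.093, -0.093, -0.701]
force: [0.3, 0.2, -0.3]
width: 0.0504
```

```bash
python3 - <<'E'
from h import *
from rig import telemetry, vision
S=vision.grab_frame("scene");T=vision.grab_frame("top");W=vision.grab_frame("wrist")
cv2.imwrite("pics/s6.png",cv2.resize(cv2.convertScaleAbs(S["frame"][150:265,190:345,::-1],alpha=1.3),None,fx=5,fy=5))
cv2.imwrite("pics/t6.png",cv2.resize(cv2.convertScaleAbs(T["frame"][110:270,120:450,::-1],alpha=1.3),None,fx=2.4,fy=2.4))
P=cloud(T);w=np.zeros((420,560),bool);w[185:230,230:295]=1
w&=(P[...,2]>.118)&(P[...,2]<.135);q=P[w];c,r=cv2.minEnclosingCircle(q[:,:2].astype(np.float32));d=np.array(c)-[.518,-.083]
print(len(q),c,r,"stand xy",d@[.9927,.1208],d@[-.1208,.9927])
for n,f in(("T",T),("S",S),("W",W)):
    P=cloud(f);h=cv2.cvtColor(f["frame"],cv2.COLOR_RGB2HSV)
    b=(h[...,2]<50)&(P[...,2]>.1)&(P[...,2]<.118)&(abs(P[...,0]-.515)<.045)&(abs(P[...,1]+.042)<.045)
    v,u=np.nonzero(b)
    if len(u)<20: print(n,len(u));continue
    q=plane(f,np.c_[u,v],.11)[:,:2].astype(np.float32);l=cv2.fitLine(q,cv2.DIST_L2,0,.01,.01).ravel();print(n,len(q),cv2.minAreaRect(q),"bar yaw",np.degrees(np.arctan2(l[1],l[0])))
s=telemetry.get_state(); print(s["time_s"],s["tool_pos"].round(4),s["force"].round(2))
E
```

```text
429 (0.50902259349823, 0.07194116711616516) 0.0346958227455616 stand xy 0.009805021553325641 0.15489456730163098
T 103 ((0.5126324892044067, -0.04237326607108116), (0.016223859041929245, 0.05646456032991409), 16.651004791259766) bar yaw -73.131645
S 88 ((0.522175133228302, -0.039168648421764374), (0.01619246043264866, 0.058332573622465134), 12.520215034484863) bar yaw -75.99803
W 1606 ((0.5112319588661194, -0.0413772314786911), (0.019520606845617294, 0.0586811825633049), 17.077199935913086) bar yaw -71.43893
11.975 [ 0.3662 -0.1196  0.2484] [0.31 0.49 0.44]
```

View pics/s6.png

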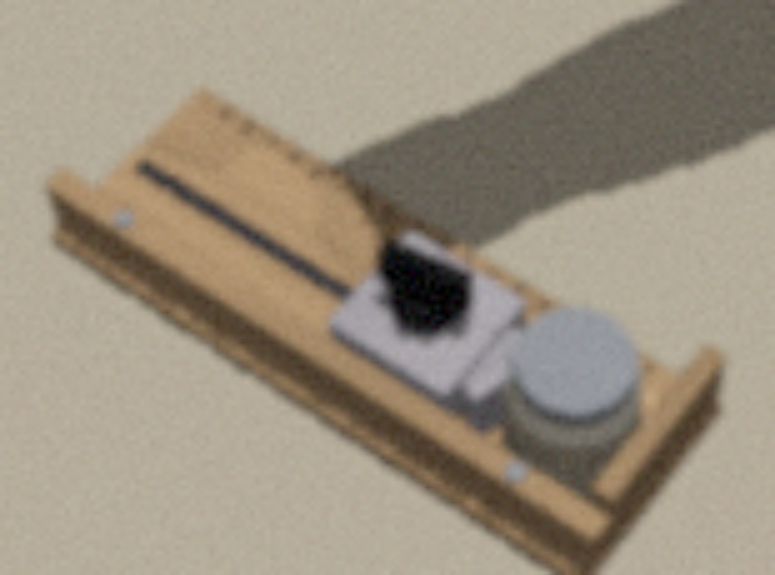

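View pics/t6.png

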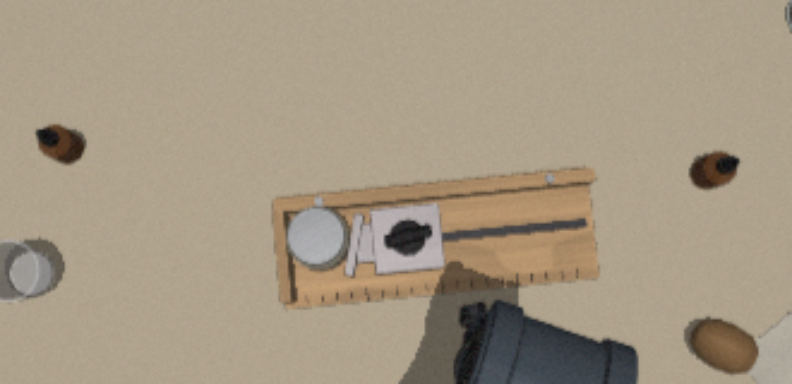

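The top view shows the jar at (317,238) against both plate and fence, with the jaw close behind it. The knob's bar lies along the stand at about 1.40 rad, and the other objects are untouched. Handing in.

```bash
python3 -c "
from rig import env
print(env.close_job())"
```

```text
the job is handed in; nothing more can be done
None
```

I gripped the knob's bar and slid the carriage about 131 mm until the jar met the end plate. The push force rose to 12–13 N at contact. Keeping that push, I turned the knob clockwise to its stop, where the wrist moment jumped to 2.2 N m, then released it and backed off. I handed the job in at about 12 s.

**Last checks:**
- **Jar:** it stands upright in the picture. Its cap measured (9.8, 154.9) mm in the stand frame, against an ideal of (10, 155).
- **Carriage:** it reads about 0.141, which is snug. I worked this out from the arm's travel and the knob's position.
- **Knob:** it is at about 1.40 rad in the top view. The other views disagree by a few degrees, giving 1.37 to 1.45, but all are well past 1.15.
- **Bystanders and arm:** both dropper bottles, the potato and the beaker look undisturbed, judged by eye from the top view. The tool was clear, with near-zero force.

One disagreement: the scene camera places the knob's bar about 10 mm further in x than the other two views. I put this down to its slanted view also catching the bar's side, and I relied on the wrist and top views for position.

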